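# Set out the pipettes on their sloped stand

### The job

Set up the bench for sample preparation: pull the drawer under the spectrometer out to its stop, take out every pipette in it and lay each one in a place of its own on the sloped stand, shaft in the low notch, body in the high notch, button end up the slope. Then push the drawer fully shut; leave the bottles and other things on the bench where they stand, and do not bump the spectrometer.

Things in the scene. Friction and masses are not known exactly. Their poses are not given: they have to be found in the camera images.
- drawer (a joint): shallow drawer under the spectrometer, a little open at first: 0 when shut, 0.195 m pulled out to its stop; stays where left; about 2 N moves it. Inside 300 mm wide, 205 mm long, from 54 to 259 mm along +x of the handle; floor 22 mm above the bench; side and back walls low, tops 38 mm above the bench; front panel top 74 mm. The pipettes lie side by side on the floor, tips towards the handle
- drawer_handle (a point): middle of the drawer's bar handle: a round bar 12 mm thick and 130 mm long, lying level, 50 mm above the bench and 42 mm in front of the front panel's face (two thin posts join it to the panel 55 mm either side of the middle). Moves with the drawer. Its x axis points straight into the plinth (the drawer pulls along -x), y along the bar, z up
- plinth: fixed grey steel plinth 340 mm wide, 260 mm deep and 80 mm high that holds the drawer; its front face is 70 mm along +x from this origin (which is on the bench in front of it, under the way of the drawer); +x points into it, z up. The spectrometer stands on it
- spectrometer: blue spectrometer with a polished disc and a clamp arm, fixed on the plinth; do not touch. Same origin and axes as the plinth: its front is 137 mm along +x from there, it is 300 mm wide and its top is 240 mm above the bench
- stand: fixed clear acrylic pipette stand, 310 mm wide and 170 mm deep, with a deck that slopes up along +x at 20 degrees and carries two blue cross rails, each with four open notches side by side. Origin: centre of its underside, on the bench; x towards the high side, z up
- place1 (a point): place 1 of 4, counted along -y, 72 mm apart: where a pipette's origin is when it lies in both notches, 110 mm above the bench. x: up the slope, z: square to the deck (30 mm below). Low rail 45 mm down the slope: notch 26 mm wide, 12 mm deep for the shaft, bottom 8 mm below this point. High rail 40 mm up: notch 38 mm wide, 14 mm deep for the body, bottom 14 mm below. Rails 6 mm thick
- place2 (a point): place 2 of 4, counted along -y, 72 mm apart: where a pipette's origin is when it lies in both notches, 110 mm above the bench. x: up the slope, z: square to the deck (30 mm below). Low rail 45 mm down the slope: notch 26 mm wide, 12 mm deep for the shaft, bottom 8 mm below this point. High rail 40 mm up: notch 38 mm wide, 14 mm deep for the body, bottom 14 mm below. Rails 6 mm thick
- place3 (a point): place 3 of 4, counted along -y, 72 mm apart: where a pipette's origin is when it lies in both notches, 110 mm above the bench. x: up the slope, z: square to the deck (30 mm below). Low rail 45 mm down the slope: notch 26 mm wide, 12 mm deep for the shaft, bottom 8 mm below this point. High rail 40 mm up: notch 38 mm wide, 14 mm deep for the body, bottom 14 mm below. Rails 6 mm thick
- place4 (a point): place 4 of 4, counted along -y, 72 mm apart: where a pipette's origin is when it lies in both notches, 110 mm above the bench. x: up the slope, z: square to the deck (30 mm below). Low rail 45 mm down the slope: notch 26 mm wide, 12 mm deep for the shaft, bottom 8 mm below this point. High rail 40 mm up: notch 38 mm wide, 14 mm deep for the body, bottom 14 mm below. Rails 6 mm thick
- pip1: white hand pipette, blue band and button, 165 mm long, about 90 g; may be absent. Origin on its long axis, x towards the button. Body 30 mm wide (y), 28 mm high (z), from x = -25 to +65 mm, with a small finger rest 8 mm proud of its +z side at +60; button 16 mm thick, to +85; round shaft 16 mm thick, -25 to -65; nozzle to the tip at -80. Lying on a floor its origin is 14 mm above it
- pip2: white hand pipette, red band and button, 165 mm long, about 90 g; may be absent. Origin on its long axis, x towards the button. Body 30 mm wide (y), 28 mm high (z), from x = -25 to +65 mm, with a small finger rest 8 mm proud of its +z side at +60; button 16 mm thick, to +85; round shaft 16 mm thick, -25 to -65; nozzle to the tip at -80. Lying on a floor its origin is 14 mm above it
- pip3: white hand pipette, yellow band and button, 165 mm long, about 90 g; may be absent. Origin on its long axis, x towards the button. Body 30 mm wide (y), 28 mm high (z), from x = -25 to +65 mm, with a small finger rest 8 mm proud of its +z side at +60; button 16 mm thick, to +85; round shaft 16 mm thick, -25 to -65; nozzle to the tip at -80. Lying on a floor its origin is 14 mm above it
- pip4: white hand pipette, green band and button, 165 mm long, about 90 g; may be absent. Origin on its long axis, x towards the button. Body 30 mm wide (y), 28 mm high (z), from x = -25 to +65 mm, with a small finger rest 8 mm proud of its +z side at +60; button 16 mm thick, to +85; round shaft 16 mm thick, -25 to -65; nozzle to the tip at -80. Lying on a floor its origin is 14 mm above it
- wash_bottle: clear wash bottle with a red cap and spout, 68 mm wide, 190 mm high; not needed, leave it be. Origin: centre of its underside
- reagent_jar: white jar 64 mm wide, 100 mm high; not needed, leave it be. Origin: centre of its underside
- solvent_bottle: amber bottle with a blue cap, 68 mm wide, 160 mm high; not needed, leave it be. Origin: centre of its underside
- tip_box: tip box with a blue lid, 124 x 89 x 75 mm; not needed, leave it be. Origin: centre of its underside
- beaker: glass beaker 70 mm wide, 90 mm high; not needed, leave it be. Origin: centre of its underside
- spatula: steel spatula 165 mm long, 12 mm wide, lying on the bench; not needed, leave it be. Origin: centre of its underside
- calibration_can: small metal can 56 mm wide, 70 mm high; not needed, leave it be. Origin: centre of its underside

How it is judged (in metres and radians):
On the way, in this order (a step that is already met when the one before it is completed fails the run):
1. the drawer is pulled out to its stop (value of joint drawer above 0.188 m), for 0.2 s.
2. every pipette lies in a place of the stand (((x of pip1 in the frame of place1 between -0.025 and 0.025 m and y of pip1 in the frame of place1 between -0.01 and 0.01 m and z of pip1 in the frame of place1 between -0.008 and 0.008 m) or (x of pip1 in the frame of place2 between -0.025 and 0.025 m and y of pip1 in the frame of place2 between -0.01 and 0.01 m and z of pip1 in the frame of place2 between -0.008 and 0.008 m) or (x of pip1 in the frame of place3 between -0.025 and 0.025 m and y of pip1 in the frame of place3 between -0.01 and 0.01 m and z of pip1 in the frame of place3 between -0.008 and 0.008 m) or (x of pip1 in the frame of place4 between -0.025 and 0.025 m and y of pip1 in the frame of place4 between -0.01 and 0.01 m and z of pip1 in the frame of place4 between -0.008 and 0.008 m)) and angle between the x axis of each of pip1, pip2, pip3, pip4 and the x axis of place1, either way round below 0.14 rad and angle between each of pip1, pip2, pip3, pip4's own x axis and vertical below 1.4 rad and contact force between each of pip1, pip2, pip3, pip4 and stand above 0.1 N and linear speed of each of pip1, pip2, pip3, pip4 below 0.02 m/s and ((x of pip2 in the frame of place1 between -0.025 and 0.025 m and y of pip2 in the frame of place1 between -0.01 and 0.01 m and z of pip2 in the frame of place1 between -0.008 and 0.008 m) or (x of pip2 in the frame of place2 between -0.025 and 0.025 m and y of pip2 in the frame of place2 between -0.01 and 0.01 m and z of pip2 in the frame of place2 between -0.008 and 0.008 m) or (x of pip2 in the frame of place3 between -0.025 and 0.025 m and y of pip2 in the frame of place3 between -0.01 and 0.01 m and z of pip2 in the frame of place3 between -0.008 and 0.008 m) or (x of pip2 in the frame of place4 between -0.025 and 0.025 m and y of pip2 in the frame of place4 between -0.01 and 0.01 m and z of pip2 in the frame of place4 between -0.008 and 0.008 m)) and ((x of pip3 in the frame of place1 between -0.025 and 0.025 m and y of pip3 in the frame of place1 between -0.01 and 0.01 m and z of pip3 in the frame of place1 between -0.008 and 0.008 m) or (x of pip3 in the frame of place2 between -0.025 and 0.025 m and y of pip3 in the frame of place2 between -0.01 and 0.01 m and z of pip3 in the frame of place2 between -0.008 and 0.008 m) or (x of pip3 in the frame of place3 between -0.025 and 0.025 m and y of pip3 in the frame of place3 between -0.01 and 0.01 m and z of pip3 in the frame of place3 between -0.008 and 0.008 m) or (x of pip3 in the frame of place4 between -0.025 and 0.025 m and y of pip3 in the frame of place4 between -0.01 and 0.01 m and z of pip3 in the frame of place4 between -0.008 and 0.008 m)) and ((x of pip4 in the frame of place1 between -0.025 and 0.025 m and y of pip4 in the frame of place1 between -0.01 and 0.01 m and z of pip4 in the frame of place1 between -0.008 and 0.008 m) or (x of pip4 in the frame of place2 between -0.025 and 0.025 m and y of pip4 in the frame of place2 between -0.01 and 0.01 m and z of pip4 in the frame of place2 between -0.008 and 0.008 m) or (x of pip4 in the frame of place3 between -0.025 and 0.025 m and y of pip4 in the frame of place3 between -0.01 and 0.01 m and z of pip4 in the frame of place3 between -0.008 and 0.008 m) or (x of pip4 in the frame of place4 between -0.025 and 0.025 m and y of pip4 in the frame of place4 between -0.01 and 0.01 m and z of pip4 in the frame of place4 between -0.008 and 0.008 m))), for 0.2 s.
At the end, for the whole second after the job is handed in: every pipette present lies at rest in the two notches of a place of the stand, within 25 mm along the slope, 10 mm across and 8 mm in height of the place's point, its length within 0.14 rad of the slope line, button end up; the drawer is shut to within 6 mm (all of step 2 and value of joint drawer below 0.006 m); the robot touches nothing.
It fails at once if a bottle, jar, can, beaker, the tip box or the spatula is pushed more than 50 mm (distance of any of wash_bottle, reagent_jar, solvent_bottle, tip_box, beaker, spatula, calibration_can from where it was at the start of the episode above 0.05 m).
It fails at once if a bottle, jar, can, beaker or the tip box is tipped over (angle between any of wash_bottle, reagent_jar, solvent_bottle, tip_box, beaker, calibration_can's own z axis and vertical above 0.6 rad).
It fails at once if the robot bumps the spectrometer with more than 15 N (contact force between any of the arm, the fingers and spectrometer above 15 N).
Of pip1, pip2, pip3, pip4 only 3 to 4 are there at a start; the rules pass over those that are not, and their reading is None.
At some moment in a run one of pip1, pip2, pip3, pip4 may be knocked a few centimetres aside while the robot is not near it.
Once in a run the grip may slacken for a moment while it holds something.
It also fails if it takes over 210 s, if anything falls off the work surface, if the arm or the gripper's body presses on something with over 40 N, if the wrist force passes 120 N, or if a joint passes its speed limit or range.

### The arm

A 6-joint arm with a two-finger parallel gripper is mounted at the origin on the work surface. World frame = base frame: x ahead of the robot, y to its left, z up, the work surface at z = 0. Lengths are in m, angles in degrees, forces in N, time in s.
With the tool pointing down it reaches from about 0.3 to 0.75 m from the base axis. Payload 8.5 kg.
Tool frame: the origin (TCP) lies midway between the tips of the shut fingers; the grasp point (between the pads) lies 19 mm behind it; z points along the fingers, y is the line along which they close (so a half turn about z gives the same grasp; the last joint's range is limited). The gripper opens to 85 mm and grips with 20 to 120 N. Pads are 22 mm wide; open, the fingers measure 114 mm over their backs; the gripper's body (76 mm by 85 mm) begins 54 mm behind the grasp point. The pads swing forward as they close: fully open they stand 13 mm farther back than shut.
Start: joints at [-88.195, 21.807, 74.336, -0, 83.858, -12.336], TCP at [0.134, -0.533, 0.203] pointing down, gripper open.
Joint ranges: [-178.18, 178.18], [-50.72, 133.34], [12.68, 142.11], [-81.47, 261.47], [9.98, 163.14], [-165.26, 165.26]. Speed limits (degrees/s): [136.94, 136.94, 180, 180, 180, 180].

### API

Orientations are given as a 3x3 rotation matrix whose columns are the frame's x, y, z axes.
In Python, from rig import observe, optics, order, spotter gives the robot as it stands.
- The arm moves only by the tool move_arm, never from a script. Its argument "series" is text: rows parted by semicolons, each of 5 numbers parted by spaces: the shift along the tool's x, y, z in cm, then the turn about the tool's z in degrees, then the opening, from -1 (shut) to 1 (fully open). A call has 1 to 8 rows; each row is the pose to reach, as a shift and turn from the pose commanded when the call began, along the tool's axes at that moment; what a row does not reach only later rows make up. A row lasts 1/8 s, in which the tool goes at most 62.5 mm and 10.7 degrees, less where a joint would pass 70% of its speed; a pose out of reach is approached as far as the arm can. A call with a gripper value outside its range is refused whole. The fingers move at their own pace and stop on an object; "force" is the grip in N (left out, the last holds). Time passes only in rows, so rows that repeat a pose let the fingers close. It gives the time, the measured TCP pose, the force, the opening and the grip force at its end, in the units of the state.
- observe(): the state, without advancing time (a new reading comes with each control period).
- optics.get_image(name): name is "scene" or "top" or "wrist"; returns a dict with "pixels" (420x560x3 uint8, blue, green, red), "camera_matrix" (3x3 intrinsics, pixels), "rvec" (rotation vector, rad) and "tvec" (3), from world to camera coordinates, as OpenCV has them. Camera axes: x right, y down, z forward; pixel columns grow to the right and rows downward; lengths in m; the calibration is good to about 2 mm. A picture is of the moment at which its call begins. There is no depth.
- order.close_job(): hands the job in; it is judged then, once.
Trained networks look in the newest picture that a camera, given by its name, has taken for a name from the list of things; names that differ only in an ending like _2 or _b are one class to them, and where a whole thing is asked for, a point or a joint stands for the part that bears it (a point fixed in the world has none). Each returns a list of dicts, best first, with "score" (0 to 1); they miss things now and then, are a little off and sometimes report something else, mostly with a low value. They report only what shows in the picture. A call takes as long as a camera call.
- spotter.find_in(thing, camera): "point" ([x, y, z] in m, in world coordinates, good to about 4 mm: the middle of the surface that is visible of it).
- spotter.cut_out(thing, camera): "pixels" (420x560 bool, what is visible of it).
- spotter.mark_of(thing, camera): "point" ([x, y, z] in m, in world coordinates, good to about 4 mm: a listed point, or the origin of a listed thing).
The state is a dict: "time_s": time; "q": joint angles; "qvel": joint speeds; "joint_efforts": joint torques, N m; "position": TCP position; "tool_rot": TCP orientation; "ft_force": force on the tool from outside, world axes, zero at the start; "wrist_torque": the same for the moment, N m; "grip_width": finger opening in m; "gripper_force": force on a finger pad.
Only numpy, scipy, OpenCV 4.12 (cv2) and the standard library are available. Lean on these libraries where they do the work, as an engineer would, in place of code of your own. Each camera call takes 0.05 s, during which the arm holds its last target. There are 200 camera calls.

## Working session

There is one attempt and no reset: what is moved stays moved. The work goes in short steps, Python scripts to look and compute and a tool call to move; the robot and the scene stay as the last step left them, time stands still between calls to the robot, and variables do not carry over. Pictures are saved under pics/ and viewed, at most 14 in all, crops included, and the job is handed in when it is done.

Besides the shell and the picture viewer there is one more tool, called after "Call:" by a JSON object that holds its "op" and its "data". move_arm: Moves the arm, as the interface text tells. Its arguments: {"type":"object","properties":{"series":{"type":"string"},"force":{"type":"number"}},"required":["series"]}

```bash
ls; mkdir -p pics; cat > h.py <<'E'
import numpy as np, cv2
from rig import observe, optics, order, spotter
np.set_printoptions(precision=4,suppress=True)
def snap(cam,fn):
    d=optics.get_image(cam); cv2.imwrite('pics/'+fn,np.asarray(d['pixels'])); return d
def rt(d): 
    R=cv2.Rodrigues(np.array(d['rvec'],float))[0]; return R,np.array(d['tvec'],float).ravel()
def proj(d,P):
    return cv2.projectPoints(np.array(P,float).reshape(-1,3),np.array(d['rvec'],float),np.array(d['tvec'],float),np.array(d['camera_matrix'],float),None)[0].reshape(-1,2)
def ray(d,uv,z):
    R,t=rt(d); K=np.array(d['camera_matrix'],float); C=-R.T@t
    v=R.T@np.linalg.solve(K,np.array([uv[0],uv[1],1.])); return C+v*(z-C[2])/v[2]
def mk(t,c,f='mark_of',n=2):
    r=getattr(spotter,f)(t,c); print(t,c,f,[(np.array(x['point']).round(4).tolist(),round(x['score'],2)) for x in r[:n]]); return r
E
python3 - <<'E'
from h import *
s=observe(); print(s['time_s'],s['position'],s['tool_rot'],s['grip_width'])
for c in('top','scene'):
    d=snap(c,c+'0.png')
    R,t=rt(d); print(c,-R.T@t,R[2])
for t in['drawer_handle','plinth','stand','place1','place2','place3','place4','pip1','pip2','pip3','pip4']: mk(t,'top')
for t in['drawer_handle','plinth','stand','place1','place4','spectrometer']: mk(t,'scene')
for t in['wash_bottle','reagent_jar','solvent_bottle','tip_box','beaker','spatula','calibration_can']: mk(t,'top',n=1)
E
```

```text
pics
0.0 [ 0.1344 -0.533   0.2019] [[ 0.9697  0.2443 -0.    ]
 [ 0.2443 -0.9697  0.0015]
 [ 0.0003 -0.0014 -1.    ]] 0.0855584065310315
top [ 0.3988 -0.0164  1.4923] [ 0.103   0.0186 -0.9945]
scene [ 1.0426 -0.5765  0.9713] [-0.4281  0.4913 -0.7586]
drawer_handle top mark_of [([0.5681, -0.2399, 0.0494], 0.8)]
plinth top mark_of [([0.6088, -0.2438, -0.0025], 0.91), ([0.4733, -0.5398, -0.0017], 0.7)]
stand top mark_of [([0.5858, 0.2178, 0.0041], 0.9), ([0.3599, -0.5301, -0.0025], 0.25)]
place1 top mark_of [([0.5908, 0.3175, 0.1086], 0.98), ([0.5835, 0.1063, 0.1084], 0.86)]
place2 top mark_of [([0.5908, 0.3175, 0.1086], 0.98), ([0.5835, 0.1063, 0.1084], 0.86)]
place3 top mark_of [([0.5908, 0.3175, 0.1086], 0.98), ([0.5835, 0.1063, 0.1084], 0.86)]
place4 top mark_of [([0.5908, 0.3175, 0.1086], 0.98), ([0.5835, 0.1063, 0.1084], 0.86)]
pip1 top mark_of [([0.7118, -0.2622, 0.0399], 0.58), ([0.7152, -0.3467, 0.0349], 0.48)]
pip2 top mark_of [([0.7118, -0.2622, 0.0399], 0.58), ([0.7152, -0.3467, 0.0349], 0.48)]
pip3 top mark_of [([0.7118, -0.2622, 0.0399], 0.58), ([0.7152, -0.3467, 0.0349], 0
[... 217 characters left out ...]
and scene mark_of [([0.5877, 0.2133, 0.003], 0.88)]
place1 scene mark_of [([0.588, 0.1816, 0.1046], 0.9), ([0.5799, 0.1046, 0.1117], 0.87)]
place4 scene mark_of [([0.588, 0.1816, 0.1046], 0.9), ([0.5799, 0.1046, 0.1117], 0.87)]
spectrometer scene mark_of [([0.5848, 0.3179, 0.1068], 0.33)]
wash_bottle top mark_of [([0.7344, 0.2225, -0.0013], 0.78)]
reagent_jar top mark_of [([0.587, -0.5103, -0.0011], 0.71)]
solvent_bottle top mark_of [([0.3598, -0.5312, -0.0015], 0.73)]
tip_box top mark_of [([0.433, 0.5474, 0.0029], 0.7)]
beaker top mark_of [([0.4704, -0.5422, 0.0018], 0.76)]
spatula top mark_of [([0.4683, 0.0108, 0.0012], 0.66)]
calibration_can top mark_of [([0.5804, 0.5408, -0.0017], 0.73)]
```

View pics/top0.png

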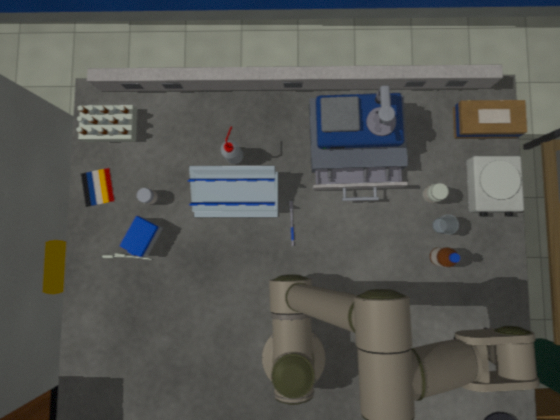

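View pics/scene0.png

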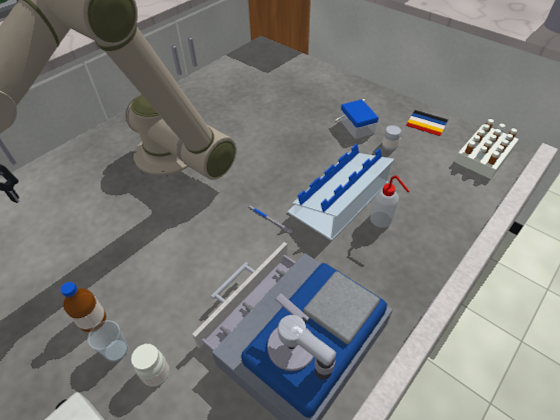

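The top view shows the drawer slightly open, with its panel running from about (313,185) to (406,183) and the handle at (360,193). The stand covers (190–278, 167–216) with its low side towards the robot, and the spatula lies at (292,225) between them. The scene view agrees, with the spectrometer above the drawer and the bottles to the right. Next I need the exact yaws of the drawer and the stand.

```bash
python3 - <<'E'
from h import *
d=optics.get_image('top'); im=np.asarray(d['pixels']).copy()
def cut(t):
    r=spotter.cut_out(t,'top'); 
    m=np.asarray(r[0]['pixels']).astype(np.uint8); ys,xs=np.nonzero(m); print(t,r[0]['score'],m.sum(),xs.min(),xs.max(),ys.min(),ys.max()); return m
m=cut('drawer_handle'); ms=cut('stand'); mp=cut('plinth')
# rails
hsv=cv2.cvtColor(im,cv2.COLOR_BGR2HSV)
b=((hsv[...,0]>100)&(hsv[...,0]<130)&(hsv[...,1]>130)&(cv2.dilate(ms,np.ones((5,5)))>0)).astype(np.uint8)
n,l,st,c=cv2.connectedComponentsWithStats(b)
for i in range(1,n):
    if st[i,4]<25: continue
    ys,xs=np.nonzero(l==i)
    z=0.1237 if c[i,1]<190 else 0.098
    P=np.array([ray(d,(x,y),z) for x,y in zip(xs,ys)])
    k=np.polyfit(P[:,1],P[:,0],1); print('rail',st[i],c[i],'dx/dy',k[0],'mean',P.mean(0),'y range',P[:,1].min(),P[:,1].max())
# panel: front-most mask row per column
for nm,mm,z in(('drawer',m,.074),('plinth',mp,.08)):
    cols=[x for x in range(560) if mm[:,x].sum()>3]
    if nm=='drawer':
        P=np.array([ray(d,(x,np.nonzero(mm[:,x])[0].max()),.05) for x in cols if x<335 or x>388])
    else: P=np.array([ray(d,(x,np.nonzero(mm[:,x])[0].min()),.08) for x in cols])
    k=np.polyfit(P[:,1],P[:,0],1); r=P[:,0]-np.polyval(k,P[:,1]); k=np.polyfit(P[abs(r)<.01,1],P[abs(r)<.01,0],1); print(nm,k,P[:,1].min(),P[:,1].max())
a=np.hstack([cv2.resize(im[140:225,300:420],None,fx=6.6,fy=6.6,interpolation=3)])
cv2.imwrite('pics/cropd.png',a[:600,:800])
E
```

```text
drawer_handle 0.9 1754 312 405 167 200
stand 0.77 4381 188 276 166 216
plinth 0.65 9109 309 407 85 200
rail [188 179  86   3 150] [228.28   179.4533] dx/dy 0.00011312774306691308 mean [0.6246 0.2222 0.1237] y range 0.06754736372905257 0.36187998605487787
rail [190 202  84   4 161] [230.1615 203.3913] dx/dy 0.0019959049391119676 mean [0.5441 0.2188 0.098 ] y range 0.06881683724450476 0.35986320162801694
drawer [-0.0285  0.5974] -0.4005736020480072 -0.0728187698247781
plinth [-0.0114  0.9398] -0.4039642260150585 -0.059312798196618624
```

View pics/cropd.png

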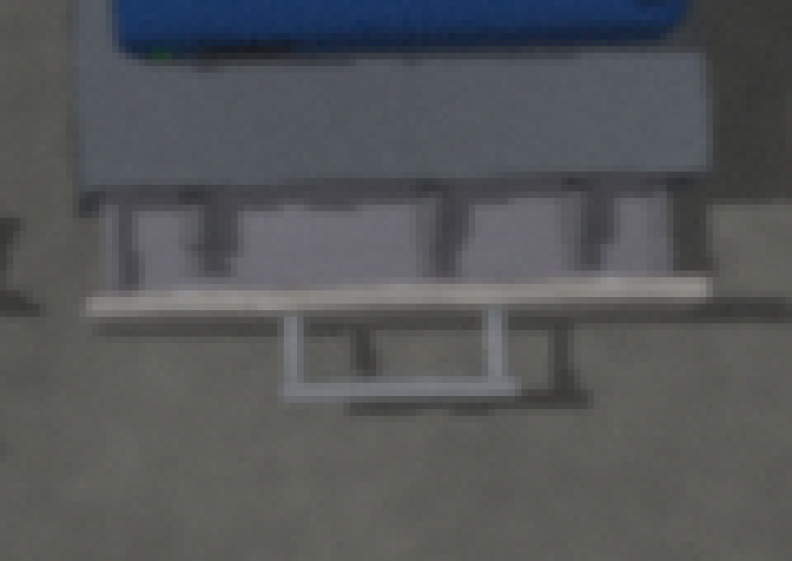

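The crop shows the panel from (88,305) to (712,287) and the bar from (285,387) to (518,387). That puts the drawer yaw at about +1.6° with the bar in the middle of the panel, and the stand yaw at about 0°. Next: pull the drawer.

```bash
cat >> h.py <<'E'
def rel(p,yaw,s=None):
    s=s or observe(); R=np.array(s['tool_rot']); d=R.T@(np.array(p)-np.array(s['position']))*100
    cy=np.degrees(np.arctan2(R[1,0],R[0,0])); th=-((yaw-cy+180)%360-180)
    print('shift cm',d.round(2),'turn',round(th,1),'pos',np.array(s['position']),'yaw',round(cy,1),'t',s['time_s'],'F',np.array(s['ft_force']).round(1),'w',round(s['grip_width'],4),'gf',s['gripper_force'],'q6',s['q'][5])
E
python3 -c "
from h import *
rel((.568,-.240,.20),91.6)"
```

```text
shift cm [ 49.21 -17.85   0.25] turn -77.5 pos [ 0.1344 -0.5333  0.2025] yaw 14.1 t 1.5 F [0.5 0.  0.1] w 0.0855 gf 0.0 q6 -12.335699840155922
```

Call:
{"op": "move_arm", "data": {"series": "49.2 -17.85 0 -77.5 0;49.2 -17.85 0 -77.5 0;49.2 -17.85 0 -77.5 0;49.2 -17.85 0 -77.5 0;49.2 -17.85 0 -77.5 0;49.2 -17.85 0 -77.5 0;49.2 -17.85 0 -77.5 0;49.2 -17.85 0 -77.5 0", "force": 30}}

```text
time_s: 2.5
position: [0.5501, -0.2518, 0.2026]
tool_rot: [[-0.032, 1.0, 0.0], [1.0, 0.032, -0.0], [-0.0, 0.0, -1.0]]
ft_force: [0.7, -1.1, -0.1]
grip_width: 0.0429
gripper_force: 0.0
```

```bash
python3 -c "
from h import *
rel((.568,-.240,.08),91.6)"
```

```text
shift cm [ 1.12  1.83 12.26] turn 0.2 pos [ 0.5501 -0.2518  0.2026] yaw 91.8 t 2.5 F [ 0.7 -1.1 -0.1] w 0.0429 gf 0.0 q6 -37.59840768329211
```

Call:
{"op": "move_arm", "data": {"series": "1.1 1.8 6 0 0;1.1 1.8 6 0 0"}}

```text
time_s: 2.75
position: [0.5652, -0.2394, 0.1386]
tool_rot: [[-0.031, 0.999, -0.007], [1.0, 0.031, 0.005], [0.005, -0.007, -1.0]]
ft_force: [-1.2, 0.0, 0.1]
grip_width: 0.0427
gripper_force: 0.0
```

```bash
python3 -c "
from h import *
rel((.568,-.240,.031),91.6)
d=snap('wrist','w1.png'); mk('drawer_handle','wrist')
print(proj(d,[(.568,-.24,.05),(.568,-.175,.05),(.568,-.305,.05)]))
rel((.568,-.240,.031),91.6)"
```

```text
shift cm [-0.12  0.35 10.75] turn 0.2 pos [ 0.5652 -0.2394  0.1386] yaw 91.8 t 2.75 F [-1.2  0.   0.1] w 0.0427 gf 0.0 q6 -35.76347289489169
drawer_handle wrist mark_of [([0.5656, -0.2375, 0.0492], 0.64)]
[[285.1846 204.4848]
 [288.4572 111.3507]
 [282.3073 286.3694]]
shift cm [ 0.22  0.2  11.24] turn 0.0 pos [ 0.5661 -0.2422  0.1434] yaw 91.6 t 2.85 F [ 1.  -0.2  0.6] w 0.0425 gf 0.0 q6 -35.78568180641192
```

View pics/w1.png

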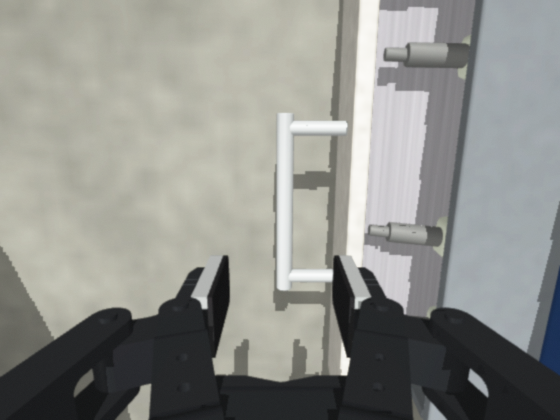

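The wrist view shows the bar at u≈285, v 113–290, which matches the projection of (0.568, −0.240). Two shafts show in the drawer at (400,55) and (385,232). I'll descend and grip the bar.

Call:
{"op": "move_arm", "data": {"series": "0.2 0.2 5.5 0 0;0.2 0.2 11.2 0 0;0.2 0.2 11.2 0 0;0.2 0.2 11.2 0 -1;0.2 0.2 11.2 0 -1;0.2 0.2 11.2 0 -1;0.2 0.2 11.2 0 -1", "force": 60}}

```text
time_s: 3.72
position: [0.5683, -0.2397, 0.0313]
tool_rot: [[-0.029, 1.0, 0.001], [1.0, 0.029, -0.001], [-0.001, 0.001, -1.0]]
ft_force: [0.0, 0.3, 0.1]
grip_width: 0.0
gripper_force: 0.0
```

Call:
{"op": "move_arm", "data": {"series": "0 -2 0 0 -1;0 -4 0 0 -1;0 -6 0 0 -1;0 -8 0 0 -1;0 -9.5 0 0 -1;0 -11 0 0 -1;0 -12 0 0 -1"}}

```text
time_s: 4.6
position: [0.4475, -0.2431, 0.0307]
tool_rot: [[-0.029, 1.0, 0.0], [1.0, 0.029, -0.0], [-0.0, 0.0, -1.0]]
ft_force: [0.6, 0.2, 0.4]
grip_width: -0.0002
gripper_force: 0.0
```

```bash
python3 -c "
from h import *
d=snap('wrist','w2.png'); mk('drawer_handle','top'); mk('drawer_handle','scene'); mk('drawer_handle','wrist')
s=observe(); print(s['position'])
snap('top','t2.png')"
```

```text
drawer_handle top mark_of [([0.5661, -0.2394, 0.0478], 0.86)]
drawer_handle scene mark_of [([0.5673, -0.2404, 0.052], 0.72)]
drawer_handle wrist mark_of [([0.5647, -0.2405, 0.049], 0.95)]
[ 0.4484 -0.2432  0.0307]
```

View pics/w2.png

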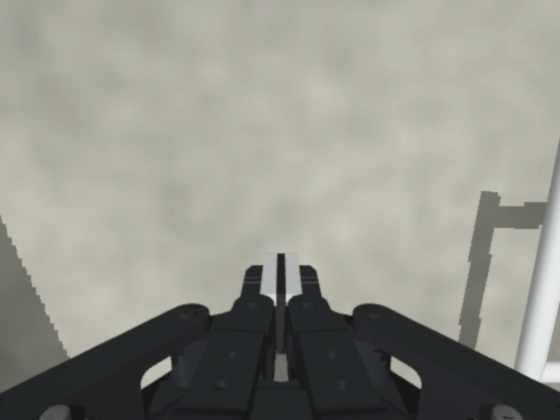

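The wrist view shows the fingers shut and empty at (281,265), with the bar still at u≈540, so I missed it. I'll check the geometry.

```bash
python3 -c "
from h import *
d=optics.get_image('wrist'); s=observe(); p=np.array(s['position']); R=np.array(s['tool_rot'])
Rc,t=rt(d); print('cam in tool',R.T@(-Rc.T@t-p), (Rc@R).round(3))
print('tcp px',proj(d,[p,p-R[:,2]*.019]))
print('bar',proj(d,[(.568,y,.05) for y in(-.175,-.21,-.24,-.27)]))
for v in(180,250,330): print(ray(d,(540,v),.05))
"
```

```text
cam in tool [ 0.0682 -0.0001 -0.1703] [[-0.     1.    -0.001]
 [-0.963 -0.001 -0.27 ]
 [-0.27   0.001  0.963]]
tcp px [[280.6171 248.8347]
 [280.6549 264.9285]]
bar [[588.7312 113.932 ]
 [567.6712 200.0244]
 [551.5521 265.9189]
 [536.9506 325.6091]]
[ 0.5545 -0.2018  0.05  ]
[ 0.5613 -0.2327  0.05  ]
[ 0.5699 -0.2723  0.05  ]
```

View pics/t2.png

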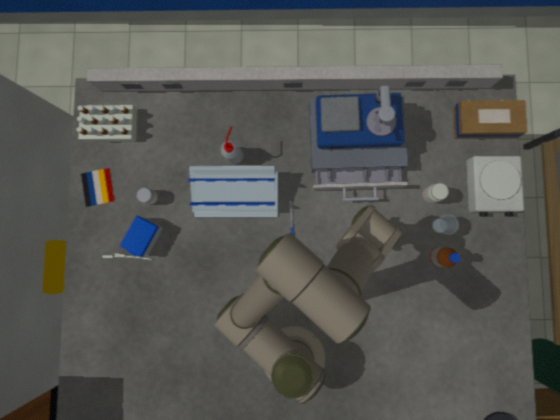

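The top view confirms the drawer hasn't moved. I'll go back straddling the bar with the fingers open and watch the width as they close.

Call:
{"op": "move_arm", "data": {"series": "0 0 -6 0 0;0 0 -6 0 0;0 6 -6 0 0;0 12 -6 0 0;0 12 -6 0 0;0 12 -1 0 0;0 12 0 0 0;0 12 0 0 0"}}

```text
time_s: 5.9
position: [0.5677, -0.2397, 0.0307]
tool_rot: [[-0.028, 1.0, -0.001], [1.0, 0.028, 0.0], [0.0, -0.001, -1.0]]
ft_force: [-0.1, -0.2, 0.5]
grip_width: 0.0426
gripper_force: 0.0
```

Call:
{"op": "move_arm", "data": {"series": "0 0 0 0 -0.5;0 0 0 0 -0.5"}}

```text
time_s: 6.15
position: [0.5685, -0.2399, 0.0319]
tool_rot: [[-0.029, 1.0, 0.002], [1.0, 0.029, -0.001], [-0.001, 0.002, -1.0]]
ft_force: [-0.0, 0.6, -0.1]
grip_width: 0.0212
gripper_force: 0.0
```

Call:
{"op": "move_arm", "data": {"series": "0 0 0 0 -1;0 0 0 0 -1"}}

```text
time_s: 6.4
position: [0.5682, -0.2396, 0.0308]
tool_rot: [[-0.029, 1.0, 0.0], [1.0, 0.029, -0.0], [-0.0, 0.0, -1.0]]
ft_force: [-0.5, -0.5, -0.2]
grip_width: -0.0002
gripper_force: 0.0
```

```bash
python3 -c "
from h import *
snap('wrist','w3.png');rel((.568,-.240,.031),91.6)"
```

```text
shift cm [-0.04 -0.02 -0.03] turn 0.0 pos [ 0.5681 -0.2396  0.0307] yaw 91.6 t 6.45 F [-0.3  0.4 -0.4] w 0.0 gf 0.0 q6 -35.491738089016465
```

View pics/w3.png

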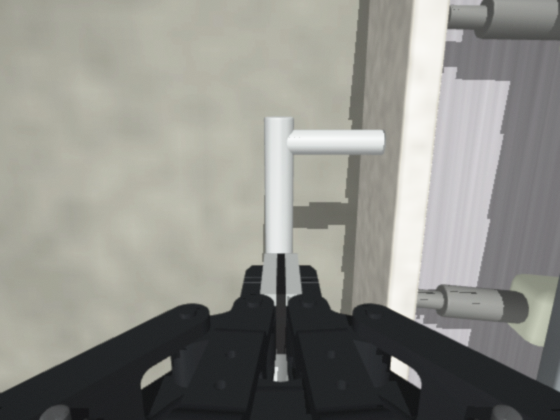

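The wrist view shows the bar end at (279,117) running straight under the shut fingers at (281,255), yet they closed to 0. I'll check the heights by triangulation and from the scene camera.

```bash
python3 -c "
from h import *
d=optics.get_image('wrist'); s=observe(); p=np.array(s['position'])
K=np.array(d['camera_matrix']);print(K[0,0],K[1,1])
for z in(.02,.03,.04,.05): print(z,proj(d,[(.568-.065*.029,-.175,z)]),ray(d,(279,117),z))
d=optics.get_image('scene'); im=np.asarray(d['pixels']).copy()
q=proj(d,[p,(.566,-.175,.05),(.568,-.24,.05),(.57,-.305,.05)]);print(q)
u,v=q[2].astype(int); x0,y0=u-60,v-50
c=cv2.resize(im[y0:y0+90,x0:x0+120],None,fx=6.5,fy=6.5,interpolation=2)
for i,a in enumerate(q): cv2.circle(c,tuple(int(k) for k in (a-[x0,y0]+.5)*6.5),4,(0,0,255) if i==0 else (0,255,0),-1)
cv2.imwrite('pics/s3.png',c)"
```

```text
371.478445925511 371.478445925511
0.02 [[280.1594 112.6191]] [ 0.5656 -0.177   0.02  ]
0.03 [[280.1541 113.0915]] [ 0.5656 -0.1767  0.03  ]
0.04 [[280.148  113.6223]] [ 0.5657 -0.1764  0.04  ]
0.05 [[280.1412 114.223 ]] [ 0.5657 -0.1761  0.05  ]
[[231.7133 283.0515]
 [247.7038 262.5602]
 [230.7806 279.2069]
 [212.7847 296.9087]]
```

View pics/s3.png

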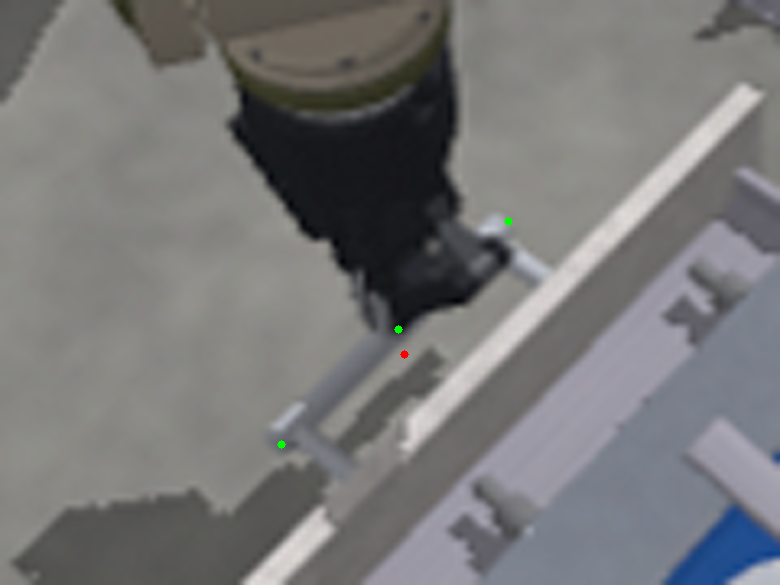

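In the scene crop the fingertips end at the bar (395,320), above the predicted TCP mark at (405,354). They seem to have closed above the bar. I'll open, go lower, and close again.

Call:
{"op": "move_arm", "data": {"series": "0 0 0 0 0;0 0 0 0 0;0 0 0.6 0 0;0 0 1.2 0 0;0 0 1.2 0 0;0 0 1.2 0 -1;0 0 1.2 0 -1;0 0 1.2 0 -1"}}

```text
time_s: 7.55
position: [0.5682, -0.2396, 0.0189]
tool_rot: [[-0.029, 1.0, 0.001], [1.0, 0.029, -0.0], [-0.0, 0.0, -1.0]]
ft_force: [-0.6, 0.5, 2.9]
grip_width: 0.0089
gripper_force: 58.7
```

Call:
{"op": "move_arm", "data": {"series": "0 0 0 0 0;0 0 0 0 0;0 0 0.5 0 0;0 0 1 0 0;0 0 1 0 0;0 0 1 0 -1;0 0 1 0 -1;0 0 1 0 -1"}}

```text
time_s: 8.55
position: [0.5682, -0.2396, 0.0088]
tool_rot: [[-0.029, 1.0, 0.0], [1.0, 0.029, -0.0], [-0.0, 0.0, -1.0]]
ft_force: [-0.4, 1.0, 0.9]
grip_width: 0.0098
gripper_force: 58.5
```

Call:
{"op": "move_arm", "data": {"series": "0 -1 0 0 -1;0 -3 0 0 -1;0 -5 0 0 -1;0 -7 0 0 -1;0 -9 0 0 -1;0 -11 0 0 -1;0 -12 0 0 -1;0 -12 0 0 -1"}}

```text
time_s: 9.55
position: [0.4474, -0.243, 0.0088]
tool_rot: [[-0.028, 1.0, -0.001], [1.0, 0.028, 0.0], [0.0, -0.001, -1.0]]
ft_force: [-1.2, 0.8, 4.8]
grip_width: 0.0099
gripper_force: 59.8
```

Call:
{"op": "move_arm", "data": {"series": "0 -0.5 0 0 -1;0 -1 0 0 -1;0 -1.5 0 0 -1;0 -2 0 0 -1"}}

```text
time_s: 10.05
position: [0.4288, -0.2436, 0.0088]
tool_rot: [[-0.029, 1.0, 0.001], [1.0, 0.029, -0.0], [-0.0, 0.001, -1.0]]
ft_force: [2.1, 2.4, 5.9]
grip_width: 0.0097
gripper_force: 59.9
```

```bash
python3 -c "
from h import *
mk('drawer_handle','scene');mk('drawer_handle','wrist')
rel((.428,-.244,.009),91.6)
d=snap('scene','s4.png')
for c in('scene',): mk('pip1',c,n=4)"
```

```text
drawer_handle scene mark_of []
drawer_handle wrist mark_of []
shift cm [-0.05 -0.03 -0.02] turn 0.1 pos [ 0.4282 -0.2435  0.0088] yaw 91.7 t 10.15 F [-1.6  1.1  7.5] w 0.0094 gf 60.03867030143738 q6 -45.08478928798191
pip1 scene mark_of [([0.5773, -0.3531, 0.0398], 0.95), ([0.5731, -0.136, 0.0381], 0.8), ([0.5756, -0.2712, 0.0375], 0.66), ([0.5777, 0.5357, 0.0009], 0.45)]
```

View pics/s4.png

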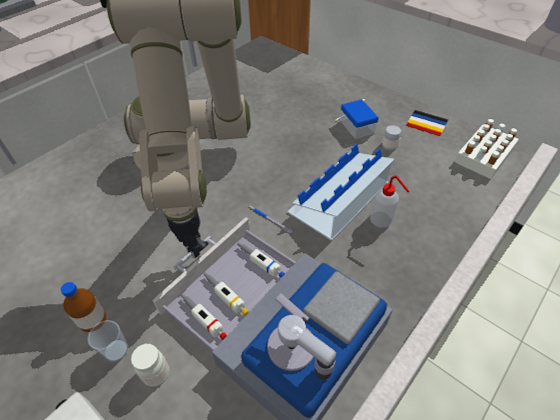

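The drawer is coming out. Three pipettes are visible: blue (265,262), yellow (229,294), red (206,320). I'll keep pulling to the stop.

Call:
{"op": "move_arm", "data": {"series": "0 -0.5 0 0 -1;0 -1 0 0 -1;0 -1 0 0 -1"}}

```text
time_s: 10.62
position: [0.4283, -0.2439, 0.009]
tool_rot: [[-0.025, 0.999, 0.021], [1.0, 0.025, -0.003], [-0.003, 0.021, -1.0]]
ft_force: [56.9, 18.7, -20.1]
grip_width: 0.0093
gripper_force: 58.9
```

```bash
python3 -c "
from h import *
rel((.428,-.244,.009),91.6)"
```

```text
shift cm [-0.01 -0.03 -0.  ] turn -0.1 pos [ 0.4283 -0.2439  0.009 ] yaw 91.5 t 10.625 F [ 56.9  18.7 -20.1] w 0.0093 gf 58.87875974178314 q6 -45.948063334448435
```

Stop reached (57 N). Relax, open, lift.

Call:
{"op": "move_arm", "data": {"series": "0 1 0 0 -1;0 1 0 0 -1;0 1 0 0 0;0 1 0 0 0;0 1 0 0 0;0 1 -6 0 0;0 1 -12 0 0;0 1 -16 0 0"}}

```text
time_s: 11.62
position: [0.4283, -0.2438, 0.1712]
tool_rot: [[-0.028, 1.0, 0.002], [1.0, 0.028, -0.002], [-0.002, 0.002, -1.0]]
ft_force: [0.0, -0.2, -0.4]
grip_width: 0.0428
gripper_force: 0.0
```

```bash
cat >> h.py <<'E'
HUE={'pip1':[(95,130)],'pip2':[(0,8),(172,180)],'pip3':[(18,35)],'pip4':[(45,85)]}
E
python3 -c "
from h import *
rel((.575,-.136,.2),1.6)
for c in('top','wrist','scene'):
  for p in('drawer_handle','pip1'): mk(p,c,n=4)
rel((.575,-.136,.2),1.6)
snap('wrist','w5.png')"
```

```text
shift cm [10.35 14.98 -2.87] turn 90.0 pos [ 0.4283 -0.2438  0.1712] yaw 91.6 t 11.625 F [ 0.  -0.2 -0.4] w 0.0428 gf 0.0 q6 -45.075936568259536
drawer_handle top mark_of []
pip1 top mark_of [([0.713, -0.2638, 0.0345], 0.61), ([0.7116, -0.137, 0.032], 0.5), ([0.7162, -0.3475, 0.0377], 0.46), ([0.3596, -0.5301, 0.0012], 0.32)]
drawer_handle wrist mark_of []
pip1 wrist mark_of []
drawer_handle scene mark_of [([0.4306, -0.247, 0.049], 0.66)]
pip1 scene mark_of [([0.5773, -0.3531, 0.0398], 0.95), ([0.5731, -0.136, 0.0381], 0.8), ([0.5756, -0.2712, 0.0375], 0.66), ([0.5777, 0.5357, 0.0009], 0.45)]
shift cm [10.29 15.03 -3.29] turn 90.0 pos [ 0.4276 -0.2431  0.1672] yaw 91.6 t 11.925 F [-0.5  0.7 -1.1] w 0.0425 gf 0.0 q6 -45.07649766676354
```

View pics/w5.png

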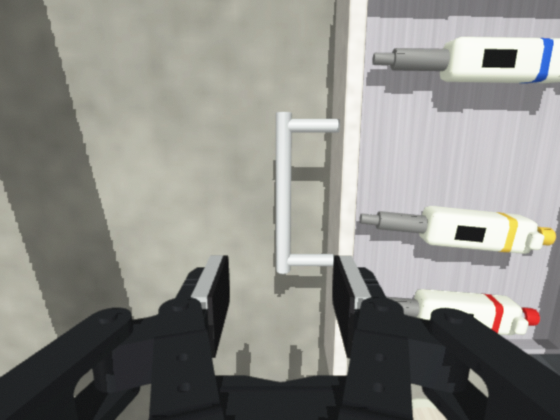

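The drawer is at its stop (handle at x≈0.428). The wrist view shows blue (500,60), yellow (475,230) and red (470,310), tips towards the handle and roughly aligned with x. Next I'll turn and look over blue.

Call:
{"op": "move_arm", "data": {"series": "3 4 -3 10 0;6 8 -3 20 0;9 12 -3 30 0;10.3 15 -3 40 0;10.3 15 -3 50 0;10.3 15 -3 60 0;10.3 15 -3 70 0;10.3 15 -3 80 0"}}

```text
time_s: 12.98
position: [0.5748, -0.1362, 0.1969]
tool_rot: [[0.981, 0.196, -0.003], [0.196, -0.981, 0.001], [-0.002, -0.002, -1.0]]
ft_force: [-0.2, 0.8, -0.2]
grip_width: 0.0427
gripper_force: 0.0
```

Call:
{"op": "move_arm", "data": {"series": "0 0 0 10 0.1;0 0 0 10 0.1;0 0 0 10 0.1"}}

```text
time_s: 13.35
position: [0.575, -0.1363, 0.1978]
tool_rot: [[0.999, 0.032, -0.001], [0.032, -0.999, 0.001], [-0.001, -0.001, -1.0]]
ft_force: [-0.7, -0.3, 0.2]
grip_width: 0.0468
gripper_force: 0.0
```

```bash
cat >> h.py <<'E'
def pip(cam,near,zc=.036,dbg=False):
    """axis fit of the white body+coloured parts near a world xy; returns origin xy, yaw"""
    d=optics.get_image(cam); r=spotter.cut_out('pip1',cam); best=None
    for x in r:
        m=np.asarray(x['pixels']); ys,xs=np.nonzero(m)
        if len(xs)<30: continue
        P=np.array([ray(d,(a,b),zc) for a,b in zip(xs,ys)])[:,:2]
        c=P.mean(0); 
        if np.hypot(*(c-near))>.06: continue
        w,V=np.linalg.eigh(np.cov((P-c).T)); ax=V[:,1]*np.sign(V[0,1]); t=(P-c)@ax
        lo,hi=np.percentile(t,[.3,99.7]); o=c+ax*((lo+hi)/2-.0025)
        print(cam,'score',round(x['score'],2),'origin',o,'yaw',round(np.degrees(np.arctan2(ax[1],ax[0])),1),'len',round(hi-lo,4),'px',len(xs),'edge',xs.min(),xs.max(),ys.min(),ys.max())
    return d
E
python3 -c "
from h import *
d=pip('wrist',np.array([.577,-.137])); mk('pip1','wrist',n=3); cv2.imwrite('pics/w6.png',np.asarray(d['pixels']))
s=observe();p=np.array(s['position']);print(p,proj(d,[(.577,-.137,.036)]))
rel((.575,-.137,.06),1.6)
pip('scene',np.array([.577,-.137]))"
```

```text
wrist score 0.68 origin [ 0.575  -0.1378] yaw 0.6 len 0.1636 px 4693 edge 265 301 84 264
pip1 wrist mark_of [([0.5793, -0.1368, 0.037], 0.98), ([0.5774, -0.2696, 0.0369], 0.94), ([0.5791, -0.3535, 0.0353], 0.74)]
[ 0.5751 -0.1363  0.1983] [[281.5167 180.3228]]
shift cm [-0.01  0.07 13.83] turn 0.1 pos [ 0.5751 -0.1363  0.1983] yaw 1.7 t 13.5 F [ 0.4  0.7 -0.1] w 0.0468 gf 0.0 q6 63.46717647092232
scene score 0.82 origin [ 0.5757 -0.1381] yaw 0.1 len 0.1567 px 519 edge 239 284 244 276
```

View pics/w6.png

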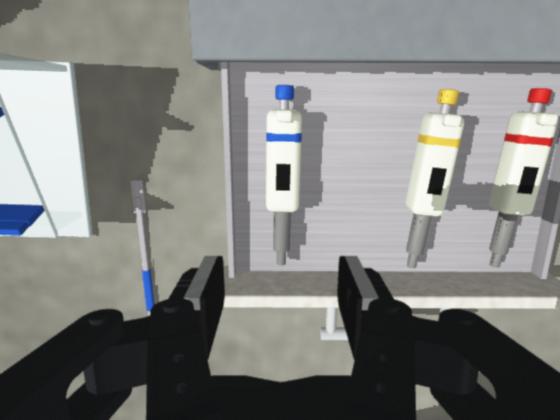

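The wrist view shows blue (284,170), yellow (436,180) and red (522,180). Blue's origin is ≈(0.577,−0.137) with yaw ≈0.6°. I'll descend on it and close.

Call:
{"op": "move_arm", "data": {"series": "0.4 0.1 5 0.5 0.05;0.4 0.1 10 1 0.05;0.4 0.1 14 1 0.05;0.4 0.1 16 1 0.05;0.4 0.1 17.1 1 0.05;0.4 0.1 17.1 1 0.05"}}

```text
time_s: 14.35
position: [0.5792, -0.1372, 0.0274]
tool_rot: [[1.0, 0.011, -0.0], [0.011, -1.0, 0.0], [-0.0, -0.0, -1.0]]
ft_force: [0.3, -1.5, -0.1]
grip_width: 0.0447
gripper_force: 0.0
```

Call:
{"op": "move_arm", "data": {"series": "0 0 0 0 -0.5;0 0 0 0 -0.5;0 0 0 0 -0.5", "force": 25}}

```text
time_s: 14.72
position: [0.5794, -0.1373, 0.028]
tool_rot: [[1.0, 0.011, 0.001], [0.011, -1.0, -0.0], [0.001, 0.0, -1.0]]
ft_force: [-0.4, -0.8, 1.0]
grip_width: 0.0216
gripper_force: 0.0
```

Closed above the body, so the fingertips really sit well above the reported TCP. I'll open and go lower.

Call:
{"op": "move_arm", "data": {"series": "0 0 0 0 0.05;0 0 0 0 0.05;0 0 1 0 0.05;0 0 2 0 0.05;0 0 2 0 0.05"}}

```text
time_s: 15.35
position: [0.5785, -0.1369, 0.0062]
tool_rot: [[1.0, 0.011, -0.002], [0.011, -1.0, 0.001], [-0.002, -0.001, -1.0]]
ft_force: [-0.6, 0.1, -0.6]
grip_width: 0.0447
gripper_force: 0.0
```

Call:
{"op": "move_arm", "data": {"series": "0 0 0.6 0 0.05;0 0 0.6 0 0.05"}}

```text
time_s: 15.6
position: [0.579, -0.1371, 0.0011]
tool_rot: [[1.0, 0.011, -0.001], [0.011, -1.0, 0.0], [-0.001, -0.0, -1.0]]
ft_force: [0.0, 1.0, 0.4]
grip_width: 0.0445
gripper_force: 0.0
```

Call:
{"op": "move_arm", "data": {"series": "0 0 0 0 -0.5;0 0 0 0 -0.5;0 0 0 0 -0.5;0 0 0 0 -0.5", "force": 25}}

```text
time_s: 16.1
position: [0.5793, -0.1372, 0.0017]
tool_rot: [[1.0, 0.011, 0.0], [0.011, -1.0, -0.0], [0.0, 0.0, -1.0]]
ft_force: [-0.1, 0.7, 1.2]
grip_width: 0.0298
gripper_force: 26.3
```

Call:
{"op": "move_arm", "data": {"series": "0 0 -2 0 -0.5;0 0 -6 0 -0.5;0 0 -11 0 -0.5;0 0 -16 0 -0.5;0 0 -20 0 -0.5;0 0 -22 0 -0.5;0 0 -22 0 -0.5", "force": 40}}

```text
time_s: 16.98
position: [0.5795, -0.1373, 0.2225]
tool_rot: [[1.0, 0.011, 0.002], [0.011, -1.0, -0.001], [0.002, 0.001, -1.0]]
ft_force: [0.2, -0.4, -1.8]
grip_width: 0.0288
gripper_force: 40.8
```

```bash
python3 -c "
from h import *
d=snap('wrist','w7.png'); s=observe(); e=snap('scene','s7.png')
p=np.array(s['position']); print(p)
q=proj(e,[p,p+[0,0,.03],p+[-.08-.003,0,.035],p+[.085-.003,0,.035]]); print(q)
im=np.asarray(e['pixels']); u,v=q[1].astype(int); x0,y0=u-30,v-40
c=cv2.resize(im[y0:y0+80,x0:x0+60],None,fx=7,fy=7,interpolation=2)
for i,a in enumerate(q): cv2.circle(c,tuple(int(k) for k in (a-[x0,y0]+.5)*7),3,(0,0,255) if i==0 else (0,255,0),-1)
w=cv2.resize(np.asarray(d['pixels'])[60:,130:430],(350,420))
o=np.zeros((560,780,3),np.uint8); o[:,:420]=c; o[:420,425:775]=w; cv2.imwrite('pics/c7.png',o)
"
```

```text
[ 0.579  -0.1371  0.221 ]
[[257.4034 214.8792]
 [256.677  206.497 ]
 [231.0584 188.3408]
 [283.6693 222.8458]]
```

View pics/c7.png

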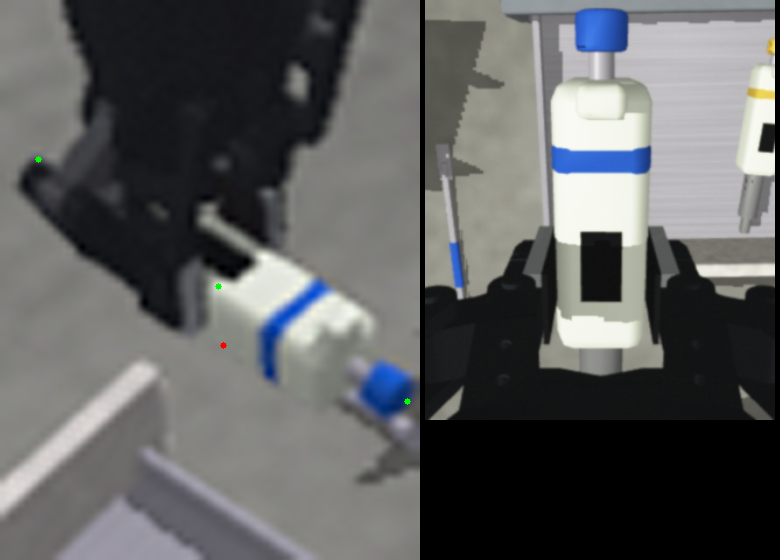

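The pipette is held level. Its axis is about 35 mm above the reported TCP. I'll carry it over the stand and measure the notches from there.

Call:
{"op": "move_arm", "data": {"series": "0.2 -6 0 0.6 -0.5;0.4 -12 0 0.6 -0.5;0.6 -18 0 0.6 -0.5;0.8 -24 0 0.6 -0.5;1 -30 0 0.6 -0.5;1.1 -34 0 0.6 -0.5;1.2 -36 0 0.6 -0.5;1.2 -36 0 0.6 -0.5"}}

```text
time_s: 18.08
position: [0.5869, 0.2234, 0.2203]
tool_rot: [[1.0, 0.002, -0.002], [0.002, -1.0, -0.001], [-0.002, 0.001, -1.0]]
ft_force: [0.6, -0.2, -0.7]
grip_width: 0.0294
gripper_force: 40.8
```

```bash
python3 -c "
from h import *
rel((.585,.2505,.2),0)
d=snap('wrist','w8.png'); im=np.asarray(d['pixels'])
mk('place1','wrist',n=4); mk('stand','wrist')
P=[]
for i,y in enumerate((.3225,.2505,.1785,.1065)): print(i+1,proj(d,[(.587-.0423,y,.098),(.587+.0376,y,.1237)]).round(0).tolist())
"
```

```text
shift cm [-0.18 -2.71  2.03] turn 0.1 pos [0.5869 0.2234 0.2203] yaw 0.1 t 18.075 F [ 0.6 -0.2 -0.7] w 0.0294 gf 40.833361744880676 q6 99.947064850417
place1 wrist mark_of [([0.585, 0.3237, 0.1123], 0.93), ([0.583, 0.2478, 0.11], 0.68), ([0.587, 0.1084, 0.1088], 0.6), ([0.5831, 0.179, 0.1101], 0.56)]
stand wrist mark_of []
1 [[162.0, 241.0], [142.0, 149.0]]
2 [[248.0, 241.0], [243.0, 149.0]]
3 [[334.0, 241.0], [344.0, 149.0]]
4 [[420.0, 241.0], [444.0, 149.0]]
```

View pics/w8.png

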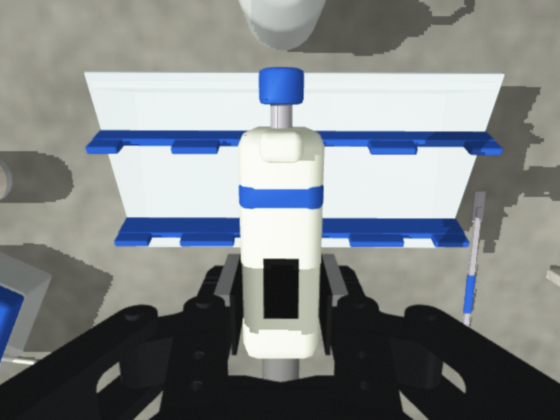

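Notches 1 and 4 of the high rail are at u≈148 and 443, row 150. For the low rail they are at u≈161 and 425, row 240. This matches a stand centre of y≈0.214, so place 2 is at (0.586, 0.250). I'll lower level first, then let the high rail pivot the pipette.

Call:
{"op": "move_arm", "data": {"series": "0.4 -2.7 3 0 -0.5;0.4 -2.7 7 0 -0.5;0.4 -2.7 10 0 -0.5;0.4 -2.7 12 0 -0.5;0.4 -2.7 12.5 0 -0.5;0.4 -2.7 12.5 0 -0.5", "force": 20}}

```text
time_s: 18.98
position: [0.5916, 0.2493, 0.0971]
tool_rot: [[1.0, -0.0, 0.001], [-0.0, -1.0, 0.0], [0.001, -0.0, -1.0]]
ft_force: [-0.3, 0.8, -1.5]
grip_width: 0.029
gripper_force: 40.8
```

Call:
{"op": "move_arm", "data": {"series": "0 0 0.3 0 -0.5;0 0 0.6 0 -0.5;0 0 0.9 0 -0.5;0 0 1.2 0 -0.5;0 0 1.2 0 -0.5"}}

```text
time_s: 19.6
position: [0.5903, 0.25, 0.0867]
tool_rot: [[1.0, 0.001, -0.0], [0.001, -1.0, -0.0], [-0.0, 0.0, -1.0]]
ft_force: [-10.3, -3.2, 13.5]
grip_width: 0.0293
gripper_force: 43.8
```

```bash
python3 -c "
from h import *
rel((.588,.250,.0755),0)
mk('pip1','wrist',n=3)
e=snap('scene','s9.png'); im=np.asarray(e['pixels'])
cv2.imwrite('pics/c9.png',cv2.resize(im[120:250,270:410],None,fx=4.5,fy=4.5,interpolation=2))"
```

```text
shift cm [-0.23 -0.01  1.12] turn 0.1 pos [0.5903 0.25   0.0867] yaw 0.1 t 19.6 F [-10.3  -3.2  13.5] w 0.0293 gf 43.80569100379944 q6 102.33367147097233
pip1 wrist mark_of [([0.586, 0.227, 0.2518], 0.72)]
```

View pics/c9.png

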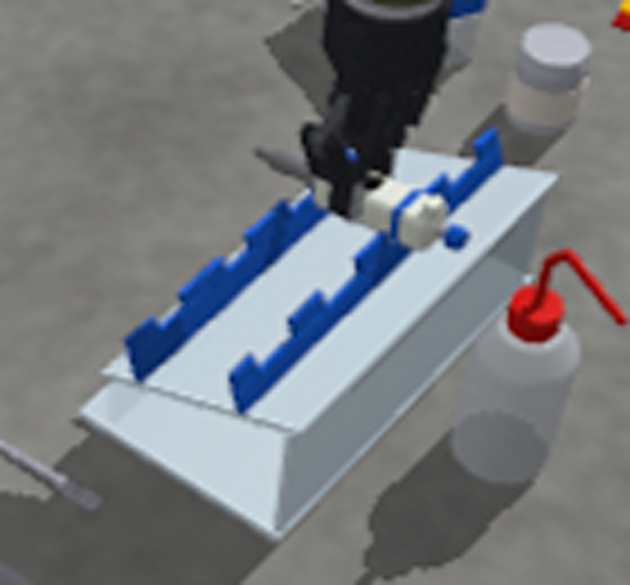

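The pipette is level over place 2 with its body touching the high rail (410,205). I'll slacken just enough for the shaft to swing down between the fingers.

Call:
{"op": "move_arm", "data": {"series": "0 0 0 0 -0.32;0 0 0 0 -0.3;0 0 0 0 -0.28;0 0 0 0 -0.26;0 0 0 0 -0.24;0 0 0 0 -0.22;0 0 0 0 -0.2;0 0 0 0 -0.2"}}

```text
time_s: 20.7
position: [0.5911, 0.2499, 0.0845]
tool_rot: [[1.0, 0.001, -0.0], [0.001, -1.0, -0.0], [-0.0, 0.0, -1.0]]
ft_force: [-0.2, -0.2, -0.2]
grip_width: 0.0343
gripper_force: 0.0
```

```bash
python3 -c "
from h import *
rel((.588,.250,.0755),0)
e=snap('scene','s10.png'); mk('pip1','scene',n=4); im=np.asarray(e['pixels'])
w=np.asarray(snap('wrist','w10.png')['pixels'])
o=np.zeros((420,795,3),np.uint8); o[:,:390]=cv2.resize(im[130:235,290:387],(390,420)); o[:,400:795]=cv2.resize(w[:,80:480],(395,420)); cv2.imwrite('pics/c10.png',o)"
```

```text
shift cm [-0.31 -0.01  0.9 ] turn 0.0 pos [0.5911 0.2499 0.0845] yaw 0.0 t 20.7 F [-0.2 -0.2 -0.2] w 0.0343 gf 0.0 q6 102.3279664995504
pip1 scene mark_of [([0.5798, -0.2718, 0.0375], 0.96), ([0.5868, 0.2554, 0.1112], 0.88), ([0.5778, -0.3544, 0.038], 0.68)]
```

View pics/c10.png

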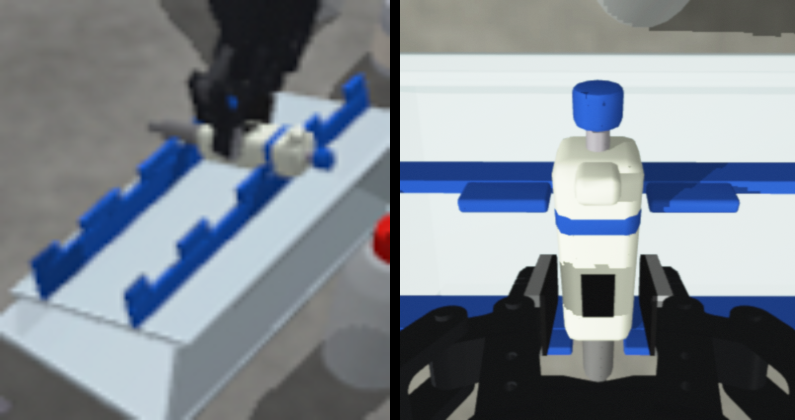

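Blue rests in both notches of place 2, with its estimated origin within about 5 mm of the place's point. That was my 15th picture, one over the limit of 14, so I'll use numbers only from here. Lifting off, then on to yellow.

Call:
{"op": "move_arm", "data": {"series": "0 0 0 0 0;0 0 0 0 0;0 0 -3 0 0;0 0 -8 0 0;0 0 -12 0 0;0 0 -14 0 0"}}

```text
time_s: 21.6
position: [0.5916, 0.2501, 0.2273]
tool_rot: [[1.0, 0.001, 0.004], [0.001, -1.0, 0.001], [0.004, -0.001, -1.0]]
ft_force: [-0.1, 0.9, -0.4]
grip_width: 0.0427
gripper_force: 0.0
```

```bash
python3 -c "
from h import *
d=snap('wrist','w11.png'); mk('pip1','wrist',n=3)
h=cv2.cvtColor(np.asarray(d['pixels']),cv2.COLOR_BGR2HSV)
# pose check by projecting expected body/button ends
c,s_=np.cos(np.radians(20)),np.sin(np.radians(20))
print('exp button',proj(d,[(.587+.077*c,.250,.110+.077*s_)]),'exp tip',proj(d,[(.587-.08*c,.25,.11-.08*s_)]))
r=spotter.cut_out('pip1','wrist')
for x in r[:3]:
  ys,xs=np.nonzero(np.asarray(x['pixels'])); print(round(x['score'],2),len(xs),xs.min(),xs.max(),ys.min(),ys.max(),'top row u',xs[ys<ys.min()+8].mean(),'bot',xs[ys>ys.max()-8].mean())
e=optics.get_image('scene'); mk('pip1','scene',n=4)
rel((.575,-.271,.22),0)"
```

```text
pip1 wrist mark_of [([0.5906, 0.2496, 0.1091], 0.78), ([0.582, 0.1801, 0.1073], 0.21)]
exp button [[280.8175 105.9338]] exp tip [[280.6928 271.8621]]
0.96 5590 260 302 95 274 top row u 280.7939393939394 bot 280.55555555555554
0.61 1973 0 41 155 215 top row u 12.76086956521739 bot 6.511363636363637
pip1 scene mark_of [([0.5784, -0.3544, 0.0366], 0.89), ([0.5785, -0.2692, 0.0351], 0.84), ([0.5839, 0.2532, 0.1124], 0.59), ([0.4303, 0.5506, 0.0003], 0.28)]
shift cm [-1.6  52.08  0.34] turn 0.0 pos [0.5907 0.2498 0.2231] yaw 0.0 t 21.85 F [-0.1 -0.3 -0.7] w 0.0424 gf 0.0 q6 102.32748136952176
```

Call:
{"op": "move_arm", "data": {"series": "0 6 0 0 0;-0.5 12 0 0 0;-1 18 0 0 0;-1.6 24 0 0 0;-1.6 30 0 0 0;-1.6 36 0 0 0;-1.6 42 0 0 0;-1.6 48 0 0 0"}}

```text
time_s: 22.85
position: [0.5748, -0.2319, 0.223]
tool_rot: [[1.0, 0.001, -0.002], [0.001, -1.0, 0.001], [-0.002, -0.001, -1.0]]
ft_force: [0.3, 1.1, 1.0]
grip_width: 0.0427
gripper_force: 0.0
```

Call:
{"op": "move_arm", "data": {"series": "0 3 2 0 0;0 4 2 0 0;0 4 2 0 0"}}

```text
time_s: 23.22
position: [0.5756, -0.2697, 0.2044]
tool_rot: [[1.0, 0.001, -0.0], [0.001, -1.0, 0.001], [-0.0, -0.001, -1.0]]
ft_force: [0.5, 0.1, 0.1]
grip_width: 0.0425
gripper_force: 0.0
```

```bash
python3 -c "
from h import *
pip('wrist',np.array([.577,-.27])); mk('pip1','wrist',n=3)
optics.get_image('scene'); pip('scene',np.array([.577,-.27]))
rel((.577,-.27,.06),0)"
```

```text
wrist score 0.66 origin [ 0.5767 -0.2713] yaw -4.2 len 0.1616 px 4290 edge 266 304 85 260
pip1 wrist mark_of [([0.5771, -0.2737, 0.0321], 0.85)]
scene score 0.59 origin [ 0.5767 -0.2716] yaw -4.9 len 0.1553 px 534 edge 206 247 274 313
shift cm [ 0.11  0.08 14.51] turn 0.1 pos [ 0.5758 -0.2691  0.2051] yaw 0.1 t 23.525 F [-0.4 -0.3  0.1] w 0.043 gf 0.0 q6 54.17628027193759
```

Call:
{"op": "move_arm", "data": {"series": "0.3 0.3 5 4.4 0.05;0.3 0.3 10 4.4 0.05;0.3 0.3 15 4.4 0.05;0.3 0.3 18 4.4 0.05;0.3 0.3 20.2 4.4 0.05;0.3 0.3 20.2 4.4 0.05"}}

```text
time_s: 24.28
position: [0.578, -0.2722, 0.0013]
tool_rot: [[0.997, -0.075, -0.002], [-0.075, -0.997, 0.002], [-0.003, -0.002, -1.0]]
ft_force: [-0.1, 0.7, -0.1]
grip_width: 0.045
gripper_force: 0.0
```

Call:
{"op": "move_arm", "data": {"series": "0 0 0 0 -0.5;0 0 0 0 -0.5;0 0 0 0 -0.5;0 0 0 0 -0.5", "force": 30}}

```text
time_s: 24.78
position: [0.5791, -0.2733, 0.0038]
tool_rot: [[0.997, -0.076, 0.002], [-0.076, -0.997, -0.001], [0.002, 0.001, -1.0]]
ft_force: [-0.3, 1.5, 6.7]
grip_width: 0.0288
gripper_force: 31.1
```

Call:
{"op": "move_arm", "data": {"series": "0 0 -2 0 -0.5;0 0 -6 0 -0.5;0 0 -11 0 -0.5;0 0 -16 0 -0.5;0 0 -20 0 -0.5;0 0 -22 0 -0.5;0 0 -22 0 -0.5", "force": 40}}

```text
time_s: 25.65
position: [0.5788, -0.2733, 0.2239]
tool_rot: [[0.997, -0.076, 0.002], [-0.076, -0.997, -0.002], [0.003, 0.002, -1.0]]
ft_force: [-0.4, -0.6, -1.2]
grip_width: 0.0289
gripper_force: 39.8
```

```bash
python3 -c "
from h import *
optics.get_image('scene'); mk('pip1','scene',n=4)
rel((.591,.178,.22),0)"
```

```text
pip1 scene mark_of [([0.5771, -0.2707, 0.2552], 0.91), ([0.5875, 0.2536, 0.1111], 0.76), ([0.5765, -0.3549, 0.0374], 0.61)]
shift cm [ -2.14 -45.05   0.18] turn -4.4 pos [ 0.5781 -0.2729  0.2213] yaw -4.4 t 25.75 F [-0.1 -0.1 -0.4] w 0.0292 gf 39.77577745914459 q6 58.50568911477394
```

Call:
{"op": "move_arm", "data": {"series": "-0.3 -6 0 -2 -0.5;-0.6 -12 0 -4.4 -0.5;-0.9 -18 0 -4.4 -0.5;-1.2 -24 0 -4.4 -0.5;-1.5 -30 0 -4.4 -0.5;-1.8 -36 0 -4.4 -0.5;-2 -42 0 -4.4 -0.5;-2.1 -45 0 -4.4 -0.5"}}

```text
time_s: 26.75
position: [0.5908, 0.1801, 0.2208]
tool_rot: [[1.0, 0.003, -0.003], [0.003, -1.0, 0.0], [-0.003, -0.0, -1.0]]
ft_force: [-0.0, 0.3, -0.8]
grip_width: 0.0289
gripper_force: 39.9
```

```bash
python3 -c "
from h import *
optics.get_image('wrist'); mk('pip1','wrist',n=3); mk('place1','wrist',n=4)
rel((.591,.178,.097),0)"
```

```text
pip1 wrist mark_of [([0.5898, 0.1815, 0.253], 0.75), ([0.5885, 0.2501, 0.1096], 0.67), ([0.5848, 0.3245, 0.1106], 0.55)]
place1 wrist mark_of [([0.589, 0.1086, 0.1104], 0.86), ([0.5818, 0.3243, 0.1107], 0.69)]
shift cm [ 0.02  0.02 12.39] turn 0.2 pos [0.5911 0.1783 0.2209] yaw 0.2 t 26.9 F [-0.2 -1.4 -2.1] w 0.0294 gf 39.927592277526855 q6 95.64148473470172
```

Call:
{"op": "move_arm", "data": {"series": "0 0 3 0 -0.5;0 0 7 0 -0.5;0 0 10 0 -0.5;0 0 12 0 -0.5;0 0 12.7 0 -0.5;0 0 13.3 0 -0.5;0 0 13.6 0 -0.5;0 0 13.6 0 -0.5"}}

```text
time_s: 27.9
position: [0.591, 0.1765, 0.0888]
tool_rot: [[1.0, 0.0, -0.0], [0.0, -1.0, -0.001], [-0.0, 0.001, -1.0]]
ft_force: [-11.2, -2.0, 11.8]
grip_width: 0.0291
gripper_force: 42.8
```

Call:
{"op": "move_arm", "data": {"series": "0 0 0 0 -0.32;0 0 0 0 -0.3;0 0 0 0 -0.28;0 0 0 0 -0.26;0 0 0 0 -0.24;0 0 0 0 -0.22;0 0 0 0 -0.2;0 0 0 0 -0.2"}}

```text
time_s: 28.9
position: [0.5918, 0.1772, 0.0865]
tool_rot: [[1.0, 0.001, 0.0], [0.001, -1.0, 0.0], [0.0, -0.0, -1.0]]
ft_force: [-0.4, 0.7, 0.2]
grip_width: 0.0341
gripper_force: 0.0
```

Call:
{"op": "move_arm", "data": {"series": "0 0 0 0 -0.1;0 0 0 0 0;0 0 -3 0 0;0 0 -8 0 0;0 0 -12 0 0;0 0 -14 0 0;0 0 -14 0 0"}}

```text
time_s: 29.78
position: [0.5922, 0.1773, 0.2278]
tool_rot: [[1.0, 0.001, 0.003], [0.001, -1.0, 0.0], [0.003, -0.0, -1.0]]
ft_force: [-0.2, -0.2, -0.6]
grip_width: 0.0428
gripper_force: 0.0
```

```bash
cat >> h.py <<'E'
def seat(y,x=.587):
    d=optics.get_image('wrist'); mk('pip1','wrist',n=4)
    c,s_=np.cos(np.radians(20)),np.sin(np.radians(20))
    print('exp button end',proj(d,[(x+.085*c,y,.110+.085*s_)]).round(1),'exp tip',proj(d,[(x-.08*c,y,.11-.08*s_)]).round(1))
    for r in spotter.cut_out('pip1','wrist')[:4]:
        ys,xs=np.nonzero(np.asarray(r['pixels'])); print(round(r['score'],2),len(xs),'button u',xs[ys<ys.min()+8].mean().round(1),'v',ys.min(),'tip u',xs[ys>ys.max()-8].mean().round(1),'v',ys.max())
E
python3 -c "
from h import *
seat(.178)
optics.get_image('scene'); mk('pip1','scene',n=4)
rel((.577,-.354,.22),0)"
```

```text
pip1 wrist mark_of [([0.5882, 0.2482, 0.1085], 0.76)]
exp button end [[279.6  95.2]] exp tip [[279.8 272.2]]
0.69 5730 button u 281.3 v 93 tip u 281.5 v 274
0.65 5985 button u 173.3 v 96 tip u 198.6 v 266
pip1 scene mark_of [([0.5754, -0.3568, 0.0373], 0.82), ([0.4299, 0.5499, -0.0007], 0.67), ([0.5879, 0.1785, 0.1106], 0.63), ([0.5868, 0.2517, 0.1085], 0.59)]
shift cm [-1.48 53.11  0.53] turn 0.0 pos [0.5914 0.1772 0.2252] yaw 0.0 t 30.025 F [-0.5  0.3 -0.2] w 0.0428 gf 0.0 q6 95.66283929284789
```

Yellow is seated. Next is red.

Call:
{"op": "move_arm", "data": {"series": "0 6 0 0 0;-0.5 12 0 0 0;-1 18 0 0 0;-1.5 24 0 0 0;-1.5 30 0 0 0;-1.5 36 0 0 0;-1.5 42 0 0 0;-1.5 48 0 0 0"}}

```text
time_s: 31.02
position: [0.5767, -0.3047, 0.2257]
tool_rot: [[1.0, 0.001, -0.001], [0.001, -1.0, 0.001], [-0.001, -0.001, -1.0]]
ft_force: [0.8, -0.1, 0.1]
grip_width: 0.0425
gripper_force: 0.0
```

Call:
{"op": "move_arm", "data": {"series": "0 3 2 3 -0.1;0 5.1 2 5 -0.1;0 5.1 2 5 -0.1"}}

```text
time_s: 31.4
position: [0.5768, -0.3541, 0.2046]
tool_rot: [[0.996, -0.088, -0.002], [-0.088, -0.996, 0.002], [-0.002, -0.002, -1.0]]
ft_force: [-0.0, -0.1, 0.4]
grip_width: 0.0391
gripper_force: 0.0
```

```bash
python3 -c "
from h import *
pip('wrist',np.array([.577,-.354])); mk('pip1','wrist',n=3)
optics.get_image('scene'); pip('scene',np.array([.577,-.354]))
rel((.577,-.354,.06),0)"
```

```text
wrist score 0.94 origin [ 0.5796 -0.3507] yaw -3.2 len 0.1625 px 4623 edge 257 294 82 259
pip1 wrist mark_of [([0.5775, -0.3555, 0.0369], 0.6)]
scene score 0.62 origin [ 0.5788 -0.3514] yaw -3.8 len 0.1601 px 631 edge 182 226 295 338
shift cm [-0.04  0.13 14.69] turn -4.9 pos [ 0.5774 -0.3528  0.2069] yaw -4.9 t 31.7 F [ 0.4 -0.2 -0.1] w 0.0385 gf 0.0 q6 53.462637890041634
```

Call:
{"op": "move_arm", "data": {"series": "0.3 -0.1 5 -1.3 -0.1;0.3 -0.1 10 -1.3 -0.1;0.3 -0.1 15 -1.3 -0.1;0.3 -0.1 18 -1.3 -0.1;0.3 -0.1 20.2 -1.3 -0.1;0.3 -0.1 20.2 -1.3 -0.1"}}

```text
time_s: 32.45
position: [0.5797, -0.352, 0.0032]
tool_rot: [[0.998, -0.063, -0.002], [-0.063, -0.998, 0.002], [-0.002, -0.002, -1.0]]
ft_force: [0.0, -0.8, 0.2]
grip_width: 0.0386
gripper_force: 0.0
```

Call:
{"op": "move_arm", "data": {"series": "0 0 0 0 -0.5;0 0 0 0 -0.5;0 0 0 0 -0.5;0 0 0 0 -0.5", "force": 30}}

```text
time_s: 32.95
position: [0.5804, -0.3532, 0.0053]
tool_rot: [[0.998, -0.064, 0.001], [-0.064, -0.998, -0.001], [0.001, 0.001, -1.0]]
ft_force: [-1.0, 1.5, 2.6]
grip_width: 0.029
gripper_force: 34.0
```

Call:
{"op": "move_arm", "data": {"series": "0 0 -2 0 -0.5;0 0 -6 0 -0.5;0 0 -11 0 -0.5;0 0 -16 0 -0.5;0 0 -20 0 -0.5;0 0 -22 0 -0.5;0 0 -22 0 -0.5", "force": 40}}

```text
time_s: 33.83
position: [0.5805, -0.3534, 0.226]
tool_rot: [[0.998, -0.064, 0.002], [-0.064, -0.998, -0.002], [0.002, 0.002, -1.0]]
ft_force: [-0.0, -0.1, -0.9]
grip_width: 0.0295
gripper_force: 39.7
```

```bash
python3 -c "
from h import *
optics.get_image('scene'); mk('pip1','scene',n=4)
rel((.591,.1065,.22),0)"
```

```text
pip1 scene mark_of [([0.5809, -0.3584, 0.2597], 0.9), ([0.5843, 0.2536, 0.1073], 0.63), ([0.5892, 0.1771, 0.1111], 0.62), ([0.59, -0.5124, -0.0015], 0.51)]
shift cm [ -1.83 -45.91   0.38] turn -3.7 pos [ 0.5799 -0.3528  0.2232] yaw -3.7 t 33.925 F [ 1.1  0.2 -1.2] w 0.0292 gf 39.742677211761475 q6 52.37470147327323
```

Call:
{"op": "move_arm", "data": {"series": "-0.3 -6 0 -2 -0.5;-0.5 -12 0 -3.7 -0.5;-0.8 -18 0 -3.7 -0.5;-1.1 -24 0 -3.7 -0.5;-1.4 -30 0 -3.7 -0.5;-1.6 -36 0 -3.7 -0.5;-1.8 -42 0 -3.7 -0.5;-1.8 -46 0 -3.7 -0.5"}}

```text
time_s: 34.92
position: [0.5907, 0.1098, 0.223]
tool_rot: [[1.0, 0.002, -0.003], [0.002, -1.0, 0.0], [-0.003, -0.0, -1.0]]
ft_force: [0.2, -0.0, -1.0]
grip_width: 0.0289
gripper_force: 39.8
```

```bash
python3 -c "
from h import *
optics.get_image('wrist'); mk('pip1','wrist',n=3); mk('place1','wrist',n=4)
rel((.591,.1065,.0865),0)"
```

```text
pip1 wrist mark_of [([0.588, 0.1066, 0.2532], 0.9), ([0.5862, 0.1764, 0.1104], 0.87)]
place1 wrist mark_of [([0.5834, 0.3219, 0.1131], 0.56), ([0.7412, 0.2252, 0.0004], 0.35)]
shift cm [ 0.04  0.23 13.65] turn 0.2 pos [0.591  0.1088 0.223 ] yaw 0.2 t 35.075 F [ 0.2 -0.9 -1.5] w 0.0292 gf 39.82995808124542 q6 88.93947780660875
```

Call:
{"op": "move_arm", "data": {"series": "0 0.15 3 0 -0.5;0 0.15 7 0 -0.5;0 0.15 10 0 -0.5;0 0.15 12 0 -0.5;0 0.15 12.7 0 -0.5;0 0.15 13.3 0 -0.5;0 0.15 13.6 0 -0.5;0 0.15 13.6 0 -0.5"}}

```text
time_s: 36.08
position: [0.5909, 0.1051, 0.0906]
tool_rot: [[1.0, 0.0, -0.0], [0.0, -1.0, -0.001], [-0.0, 0.001, -1.0]]
ft_force: [-10.7, -0.9, 13.4]
grip_width: 0.0292
gripper_force: 42.5
```

Call:
{"op": "move_arm", "data": {"series": "0 0 0 0 -0.32;0 0 0 0 -0.3;0 0 0 0 -0.28;0 0 0 0 -0.26;0 0 0 0 -0.24;0 0 0 0 -0.22;0 0 0 0 -0.2;0 0 0 0 -0.2"}}

```text
time_s: 37.08
position: [0.5916, 0.1057, 0.0885]
tool_rot: [[1.0, 0.001, 0.0], [0.001, -1.0, 0.0], [0.0, -0.0, -1.0]]
ft_force: [0.1, -0.2, 0.4]
grip_width: 0.0341
gripper_force: 0.0
```

Call:
{"op": "move_arm", "data": {"series": "0 0 0 0 -0.1;0 0 0 0 0;0 0 -3 0 0;0 0 -8 0 0;0 0 -12 0 0;0 0 -14 0 0;0 0 -14 0 0"}}

```text
time_s: 37.95
position: [0.5921, 0.1056, 0.2298]
tool_rot: [[1.0, 0.001, 0.003], [0.001, -1.0, -0.0], [0.003, 0.0, -1.0]]
ft_force: [0.3, 0.7, -0.9]
grip_width: 0.0428
gripper_force: 0.0
```

```bash
python3 -c "
from h import *
seat(.1065)
optics.get_image('scene'); mk('pip1','scene',n=5); mk('drawer_handle','scene')
rel((.35,-.244,.22),91.6)"
```

```text
pip1 wrist mark_of [([0.5866, 0.1027, 0.1104], 0.93), ([0.5896, 0.1777, 0.1123], 0.71), ([0.5899, 0.2487, 0.1105], 0.69)]
exp button end [[279.4  95.1]] exp tip [[279.6 271.1]]
0.59 6709 button u 68.8 v 96 tip u 124.9 v 274
0.59 5938 button u 176.2 v 93 tip u 200.1 v 266
pip1 scene mark_of [([0.5865, 0.0999, 0.1149], 0.98), ([0.584, 0.2519, 0.1116], 0.96), ([0.5879, 0.1755, 0.1109], 0.71)]
drawer_handle scene mark_of [([0.4295, -0.2449, 0.0495], 0.85)]
shift cm [-24.16  34.95   0.79] turn -91.6 pos [0.5913 0.1056 0.2274] yaw 0.0 t 38.25 F [-0.  -0.1  0.5] w 0.0426 gf 0.0 q6 88.80646169224914
```

Red needs a tighter check, so I'll use its colour button, band and shaft from two cameras.

```bash
python3 -c "
from h import *
c,s_=np.cos(np.radians(20)),np.sin(np.radians(20))
for cam in('wrist','scene'):
  d=optics.get_image(cam); h=cv2.cvtColor(np.asarray(d['pixels']),cv2.COLOR_BGR2HSV)
  for nm,(lo,hi),y in(('red',(0,8),.1065),('yel',(20,33),.1785)):
    m=((h[...,0]>=lo)&(h[...,0]<=hi)&(h[...,1]>150)&(h[...,2]>60)).astype(np.uint8)
    e=proj(d,[(.588+.077*c,y,.110+.077*s_)])[0]; n,l,st,ce=cv2.connectedComponentsWithStats(m)
    for i in range(1,n):
      if st[i,4]>6 and np.hypot(*(ce[i]-e))<60: print(cam,nm,ce[i].round(1),st[i,4],'exp',e.round(1),'world@btn',ray(d,ce[i],.136))
for r in spotter.cut_out('pip1','scene')[:4]:
  m=np.asarray(r['pixels']); ys,xs=np.nonzero(m); print(r['score'],len(xs),xs.mean(),ys.mean())
d=optics.get_image('wrist')
for r in spotter.cut_out('pip2','wrist')[:4]:
  ys,xs=np.nonzero(np.asarray(r['pixels'])); print(len(xs),'button u',xs[ys<ys.min()+8].mean(),ys.min(),'tip u',xs[ys>ys.max()-8].mean(),ys.max())
"
```

```text
wrist red [281.1 100.1] 426 exp [279.3 103.3] world@btn [0.6624 0.1053 0.136 ]
wrist red [280.9 158.2] 319 exp [279.3 103.3] world@btn [0.6231 0.1054 0.136 ]
wrist yel [175.4 102.2] 411 exp [172.9 103.2] world@btn [0.661  0.1768 0.136 ]
wrist yel [184.8 159.5] 280 exp [172.9 103.2] world@btn [0.6222 0.1732 0.136 ]
scene red [392.2 186.7] 187 exp [341.8 197.3] world@btn [0.7444 0.2297 0.136 ]
scene red [328.6 194.5] 12 exp [341.8 197.3] world@btn [0.6263 0.0921 0.136 ]
scene red [341.6 197.8] 22 exp [341.8 197.3] world@btn [0.6607 0.1049 0.136 ]
scene yel [343.  180.4] 17 exp [356.7 182.9] world@btn [0.6251 0.1622 0.136 ]
scene yel [356.1 183.1] 22 exp [356.7 182.9] world@btn [0.6594 0.1771 0.136 ]
0.97 380 339.6736842105263 178.9921052631579
0.93 428 323.83878504672896 192.48130841121494
0.64 434 352.5622119815668 165.6451612903226
6309 button u 175.02631578947367 90 tip u 200.80645161290323 267
5811 button u 280.76100628930817 88 tip u 281.0615384615385 271
7079 button u 66.75449101796407 93 tip u 124.1025641025641 274
```

Red is seated. Both its buttons agree with place 4 to within about 2 mm. Now shut the drawer: back to the handle.

Call:
{"op": "move_arm", "data": {"series": "-2 4.5 0 -10 0;-4 9 0 -20 0;-6 13.5 0 -30 0;-8 18 0 -40 0;-10 22.5 0 -50 0;-12 27 0 -60 0;-14 31 0 -70 0;-16.3 35 2 -80 0"}}

```text
time_s: 39.5
position: [0.4287, -0.2463, 0.2094]
tool_rot: [[0.167, 0.986, 0.003], [0.986, -0.167, -0.002], [-0.002, 0.003, -1.0]]
ft_force: [0.8, -1.0, -0.6]
grip_width: 0.0426
gripper_force: 0.0
```

Call:
{"op": "move_arm", "data": {"series": "0 0 0 -10 0;0 0 0 -11.5 0;0 0 0 -11.5 0"}}

```text
time_s: 39.88
position: [0.4291, -0.2442, 0.2088]
tool_rot: [[-0.025, 1.0, 0.0], [1.0, 0.025, -0.0], [-0.0, 0.0, -1.0]]
ft_force: [-0.9, 0.6, -0.7]
grip_width: 0.0427
gripper_force: 0.0
```

```bash
python3 -c "
from h import *
optics.get_image('wrist'); mk('drawer_handle','wrist')
rel((.428,-.244,.009),91.6)"
```

```text
drawer_handle wrist mark_of [([0.4285, -0.2451, 0.0487], 0.82)]
shift cm [ 0.02 -0.13 19.97] turn -0.1 pos [ 0.4292 -0.2441  0.2087] yaw 91.5 t 39.975 F [ 0.1 -0.1 -0.1] w 0.0423 gf 0.0 q6 -44.87036115365423
```

Call:
{"op": "move_arm", "data": {"series": "0 -0.1 6 0 0;0 -0.1 12 0 0;0 -0.1 17 0 0;0 -0.1 20 0 0;0 -0.1 20 0 0;0 -0.1 20 0 -1;0 -0.1 20 0 -1;0 -0.1 20 0 -1", "force": 60}}

```text
time_s: 40.98
position: [0.4288, -0.2451, 0.0102]
tool_rot: [[-0.027, 1.0, 0.003], [1.0, 0.027, -0.002], [-0.002, 0.003, -1.0]]
ft_force: [0.3, 2.1, 7.5]
grip_width: 0.0095
gripper_force: 58.7
```

Call:
{"op": "move_arm", "data": {"series": "0 1 0 0 -1;0 3 0 0 -1;0 6 0 0 -1;0 9 0 0 -1;0 12 0 0 -1;0 15 0 0 -1;0 17 0 0 -1;0 18 0 0 -1"}}

```text
time_s: 41.98
position: [0.6091, -0.24, 0.0102]
tool_rot: [[-0.027, 1.0, 0.002], [1.0, 0.027, -0.002], [-0.002, 0.002, -1.0]]
ft_force: [-2.6, -1.4, 6.0]
grip_width: 0.0096
gripper_force: 59.6
```

Call:
{"op": "move_arm", "data": {"series": "0 0.5 0 0 -1;0 1 0 0 -1;0 1.5 0 0 -1;0 1.8 0 0 -1;0 1.8 0 0 -1"}}

```text
time_s: 42.6
position: [0.623, -0.2395, 0.0102]
tool_rot: [[-0.027, 1.0, -0.006], [1.0, 0.027, -0.0], [-0.0, -0.006, -1.0]]
ft_force: [-15.4, -0.8, 12.9]
grip_width: 0.0097
gripper_force: 60.4
```

The drawer is against its shut stop (0.195 m of travel). Release, lift clear, and back away.

Call:
{"op": "move_arm", "data": {"series": "0 -0.3 0 0 -1;0 -0.3 0 0 -0.2;0 -0.3 0 0 -0.1;0 -0.3 0 0 -0.1;0 -0.3 -3 0 -0.1;0 -0.3 -8 0 -0.1;0 -0.3 -14 0 -0.1;0 -3 -18 0 -0.1"}}

```text
time_s: 43.6
position: [0.5967, -0.2401, 0.1911]
tool_rot: [[-0.028, 1.0, 0.003], [1.0, 0.028, -0.002], [-0.002, 0.003, -1.0]]
ft_force: [-0.9, -1.1, -0.1]
grip_width: 0.0382
gripper_force: 0.0
```

Call:
{"op": "move_arm", "data": {"series": "0 -6 0 0 0;0 -12 0 0 0;0 -12 0 0 0"}}

```text
time_s: 43.98
position: [0.4727, -0.2426, 0.1887]
tool_rot: [[-0.025, 1.0, -0.002], [1.0, 0.025, 0.001], [0.001, -0.002, -1.0]]
ft_force: [0.2, -0.4, 0.3]
grip_width: 0.0427
gripper_force: 0.0
```

```bash
python3 -c "
from h import *
for c in('scene','top'):
  d=optics.get_image(c); mk('drawer_handle',c); mk('pip1',c,n=4)
rel((.5,-.24,.2),91.6)
for t in['wash_bottle','reagent_jar','solvent_bottle','tip_box','beaker','spatula','calibration_can']: mk(t,'top',n=1)"
```

```text
drawer_handle scene mark_of [([0.6213, -0.2418, 0.0487], 0.83), ([0.6026, -0.2364, -0.0008], 0.5)]
pip1 scene mark_of [([0.5912, 0.1012, 0.1134], 0.9), ([0.5877, 0.2583, 0.1117], 0.76), ([0.5903, 0.1751, 0.111], 0.67)]
drawer_handle top mark_of [([0.6217, -0.2394, 0.0503], 0.98)]
pip1 top mark_of [([0.587, 0.1048, 0.1141], 0.65), ([0.5839, 0.1815, 0.1119], 0.64), ([0.5869, 0.2473, 0.1146], 0.6), ([0.5871, 0.2553, 0.1055], 0.59)]
shift cm [ 0.27  2.32 -1.17] turn -0.0 pos [ 0.4769 -0.2433  0.1883] yaw 91.6 t 44.275 F [-0.3 -0.1 -0.3] w 0.0428 gf 0.0 q6 -41.305210191536844
wash_bottle top mark_of [([0.7376, 0.2197, 0.0001], 0.59)]
reagent_jar top mark_of [([0.5849, 0.1762, 0.1091], 0.63)]
solvent_bottle top mark_of [([0.3591, -0.5326, 0.0003], 0.71)]
tip_box top mark_of [([0.4362, 0.5476, 0.0004], 0.95)]
beaker top mark_of [([0.4695, -0.5399, -0.0007], 0.8)]
spatula top mark_of [([0.4707, 0.0077, 0.0013], 0.57)]
calibration_can top mark_of [([0.5799, 0.5375, -0.0036], 0.64)]
```

```bash
python3 -c "
from h import *
print(order.close_job())"
```

```text
the job is handed in; nothing more can be done
None
```

The job is handed in, with no verdict returned: blue, yellow and red pipettes lie in places 2, 3 and 4, the drawer is shut and no bench object showed movement, though the jar wasn't found in the last check; I viewed 15 pictures against the limit of 14.

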